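Work the loose dispenser plug home

ROBOT

A 6-joint arm with a two-finger parallel gripper is mounted at the origin on the work surface. World frame = base frame: x ahead of the robot, y to its left, z up, the work surface at z = 0. Lengths are in m, angles in rad, forces in N, time in s.
With the tool pointing down it reaches from about 0.25 to 0.775 m from the base axis. Payload 4 kg.
Tool frame: the origin (TCP) lies at the centre of the arm's flange, where the gripper is bolted on; the fingertips stand 199 mm ahead of it and the grasp point (between the pads) lies 180 mm ahead of it (robot.tcp_to_tips is the z of the fingertips in the tool frame, in m); z points along the fingers, y is the line along which they close (so a half turn about z gives the same grasp; the last joint's range is limited). The gripper opens to 94 mm and grips with 3 to 60 N. Pads are 16 mm wide; open, the fingers measure 119 mm over their backs; the gripper's body (75 mm by 177 mm) begins 78 mm behind the grasp point.
Start: joints at [1.185, 0.087, 1.371, -0, 1.684, -0.103], TCP at [0.153, 0.528, 0.405] pointing down, gripper open.
Joint ranges: [-3.1, 3.1], [-0.76, 2.03], [0.27, 2.55], [-1.08, 4.22], [0.17, 2.65], [-2.57, 2.57]. Speed limits (rad/s): [2.79, 2.79, 3.14, 3.14, 3.14, 3.14].

INTERFACE

Orientations are given as [roll, pitch, yaw] about the fixed x, y, z axes, in that order (R = Rz(yaw) Ry(pitch) Rx(roll)).
In Python, from bench import robot gives the robot as it stands.
- The arm moves only by the tool play_rows, never from a script. Its arguments are lists of equal length, an entry for each row: "translation": the shift along the tool's x, y, z scaled (see below), a list of three; "twist": the turn, a rotation vector about the tool's x, y, z scaled (see below), a list of three; "gripper": the opening, from -1 (shut) to 1 (fully open). A call has 1 to 8 rows; each row shifts and turns the commanded pose from where the row before left it, along the tool's axes as they then stand; what a row does not reach is not made up. The controller multiplies each number of a shift by 0.04 m and each number of a turn by 0.1 rad. A row lasts 1/10 s, in which the tool goes at most 50 mm and 8.59 degrees, less where a joint would pass 70% of its speed; a pose out of reach is approached as far as the arm can. A call with a number of a shift or a turn outside -1 to 1 is refused whole. A call with a gripper value outside its range is refused whole. The fingers move at their own pace and stop on an object; the grip force is fixed at half the most. Time passes only in rows, so rows that do not move let the fingers close. It gives the time, the measured TCP pose, the force, the opening and the grip force at its end, in the units of the state.
- robot.get_obs(): the state, without advancing time (a new reading comes with each control period).
- robot.snapshot(name): name is "scene" or "top" or "wrist"; returns the picture (400x640x3 uint8, red, green, blue); there is no depth.
- robot.camera_model(name): a dict with "camera_matrix" (3x3 intrinsics, pixels), "rvec" (rotation vector, rad) and "tvec" (3), from world to camera coordinates, as OpenCV has them. Camera axes: x right, y down, z forward; pixel columns grow to the right and rows downward; lengths in m; the calibration is good to about 2 mm. A picture is of the moment at which its call begins: read the wrist's pose just before it. camera_model takes no time and is no camera call; for the wrist camera it gives the pose at the moment of the call.
- robot.close_job(): hands the job in; it is judged then, once.
Trained networks look in the newest picture that a camera, given by its name, has taken for a name from the list of things; names that differ only in an ending like _2 or _b are one class to them, and where a whole thing is asked for, a point or a joint stands for the part that bears it (a point fixed in the world has none). Each returns a list of dicts, best first, with "score" (0 to 1); they miss things now and then, are a little off and sometimes report something else, mostly with a low value. They report only what shows in the picture. A call takes as long as a camera call. They do not tell look-alikes from the thing itself.
- robot.recognise(name, camera): "centre" ([x, y, z] in m, in world coordinates, good to about 4 mm: the middle of the surface that is visible of it).
- robot.spot_point(name, camera): "centre" ([x, y, z] in m, in world coordinates, good to about 4 mm: a listed point, or the origin of a listed thing).
The state is a dict: "time": time; "joint_positions": joint angles; "qvel": joint speeds; "joint_torque": joint torques, N m; "tool_pos": TCP position; "ee_rot": TCP orientation; "wrist_force": force on the tool from outside, world axes, zero at the start; "wrist_torque": the same for the moment, N m; "width": finger opening in m; "finger_force": force on a finger pad.
Only numpy, scipy, OpenCV 4.12 (cv2) and the standard library are available. Lean on these libraries where they do the work, as an engineer would, in place of code of your own. Each camera call takes 0.05 s, during which the arm holds its last target. There are 200 camera calls.

TASK

Of the two taps on the drinks dispenser, one has its plug standing loose and proud, with the wooden handle pointing roughly along its spout. Press that plug down into its tapered hole while turning its handle clockwise (seen from above), until it is fully home and the handle lies square across the spout, like the other tap, and let go. Leave the other tap as it is, and do not disturb the mug.

Things in the scene. Friction and masses are not known exactly. Their poses are not given: they have to be found in the camera images.
- tap_loose: Steel body of the tap with the loose plug: upright barrel 36 mm across, flat top 110 mm above the table. Origin: on the barrel's axis at table height; x points along the spout, away from the tank; z up. Fixed to the dispenser, which is fixed in a place that varies; its tank stands on the robot's side, face 90 mm behind the axis, filler caps up to 174 mm high.
- loose_grip (a point): Where to grip the loose plug: on its axis, 34 mm above its collar's underside. The handle is a wooden bar 48 mm long (the point's x axis), 12 mm thick, 28 mm tall, from 16 mm below to 12 mm above this point. Below it a 16 mm stem, then a collar 32 mm across, 8 mm thick, that rests on the barrel's top when home. This point is then 144 mm above the table, 12 mm more when fully proud.
- loose_depth (a joint): How far the loose plug has gone down, in m: 0 = 12 mm proud, 0.012 = home, collar on the barrel (a solid stop). It stays where it is left. It tightens as it goes: pressed straight it takes up to about 20 N near home; pressed while turning, about 5 N at first and 10 to 15 N near home.
- loose_turn (a joint): Angle of the loose plug's handle in rad: 0 = bar along the spout (the tap's x axis), growing clockwise seen from above, 1.571 = bar square across the spout (shut). Stays where it is left; resisted by up to about 0.15 N m when tight. No stop at 1.571; stops at -0.1 and 2.2.
- set_bar_end (a point): One end of the wooden handle bar of the other tap, 24 mm from that tap's axis and 144 mm above the table. That tap is of the same make, its plug home and its handle across its spout; it stands 180 mm beside the loose one, on either side.
- mug: White mug, 80 mm across, 90 mm tall, with a side handle, loose, standing upright on the table beyond the taps. Origin: centre of its underside; z up.
Not all that is in view belongs to the job. Leave any blue, red or turquoise look-alike of the mug alone.

How it is judged:
On the way:
1. the plug has gone down at least 3 mm before the handle has come within about 13 degrees of across: it is pressed as it is turned, not turned first (value of joint loose_depth above 0.003 m and value of joint loose_turn below 1.35 rad), for 0.04 s.
At the end, for the whole second after the job is handed in: The loose plug is home (within 2.5 mm) and stays there, its handle across its spout within 12 degrees; the other tap's handle end has not moved by 6 mm; the mug stands upright within 30 mm of where it was (value of joint loose_depth above 0.0095 m and value of joint loose_turn between 1.35 and 1.79 rad and distance of set_bar_end from where it was at the start of the episode below 0.006 m and distance of mug from where it was at the start of the episode below 0.03 m and angle between mug's own z axis and vertical below 0.2 rad); the robot touches nothing.
It fails at once if the other tap's handle is turned or lifted (its end moves more than 6 mm) (distance of set_bar_end from where it was at the start of the episode above 0.006 m).
It fails at once if the mug is tipped or shoved more than 30 mm (distance of mug from where it was at the start of the episode above 0.03 m or angle between mug's own z axis and vertical above 0.3 rad).
It also fails if it takes over 38 s, if anything falls off the work surface, if the arm or the gripper's body presses on something with over 40 N, if the wrist force passes 120 N, or if a joint passes its speed limit or range.

## Working session

There is one attempt and no reset: what is moved stays moved. The work goes in short steps, Python scripts to look and compute and a tool call to move; the robot and the scene stay as the last step left them, time stands still between calls to the robot, and variables do not carry over. Pictures are saved under pics/ and viewed, at most 10 in all, crops included, and the job is handed in when it is done.

Besides the shell and the picture viewer there is one more tool, called as name(argument=value, ...) on one line, values as JSON. play_rows: Moves the arm, as the interface text tells. Its arguments: {"type":"object","properties":{"translation":{"type":"array","items":{"type":"array","items":{"type":"number","minimum":-1,"maximum":1}}},"twist":{"type":"array","items":{"type":"array","items":{"type":"number","minimum":-1,"maximum":1}}},"gripper":{"type":"array","items":{"type":"number"}}},"required":["translation","twist","gripper"]}

```bash
mkdir -p pics; python3 - <<'E'
from bench import robot
import cv2
for c in ("scene","top"):
    cv2.imwrite(f"pics/{c}0.png",robot.snapshot(c)[:,:,::-1])
    for n in ("tap_loose","loose_grip","set_bar_end","mug"):
        print(c,n,[(d['centre'],d['score']) for d in robot.spot_point(n,c)])
o=robot.get_obs();print(o['time'],o['tool_pos'],o['ee_rot'],o['wrist_force'],o['width'])
E
```

```text
scene tap_loose [([0.6014, 0.1469, 0.0039], 0.65)]
scene loose_grip [([0.6039, 0.1476, 0.1569], 0.82)]
scene set_bar_end [([0.5883, -0.057, 0.1473], 0.84)]
scene mug [([0.8248, -0.165, 0.0016], 0.97), ([0.7679, 0.029, -0.0006], 0.94), ([0.763, 0.1893, -0.0011], 0.87), ([0.6975, 0.3298, -0.0021], 0.82), ([0.6396, -0.1865, -0.003], 0.73)]
top tap_loose [([0.5993, 0.1473, -0.0009], 0.71)]
top loose_grip [([0.6041, 0.1442, 0.1541], 0.59)]
top set_bar_end [([0.5891, -0.0618, 0.1487], 0.77)]
top mug [([0.8261, -0.1655, -0.0019], 0.83), ([0.7632, 0.0337, -0.0007], 0.79), ([0.7, 0.3362, -0.0006], 0.7), ([0.767, 0.1928, -0.0047], 0.57), ([0.6421, -0.1817, -0.0003], 0.56)]
0.5 [0.15347298 0.52814949 0.40468981] [3.14148246e+00 8.78670988e-07 2.85878756e+00] [0.18140624 0.21778654 0.00297704] 0.09387063167397432
```

View pics/top0.png

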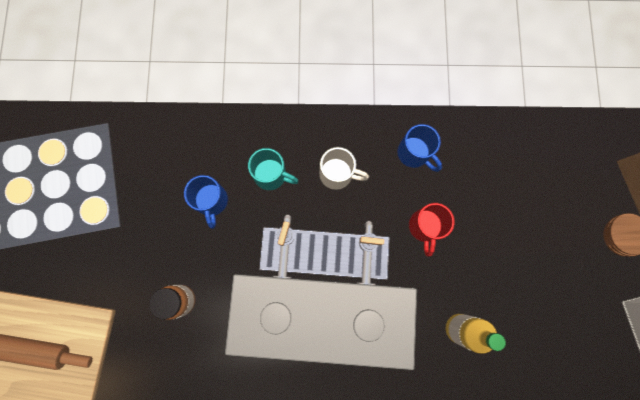

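View pics/scene0.png

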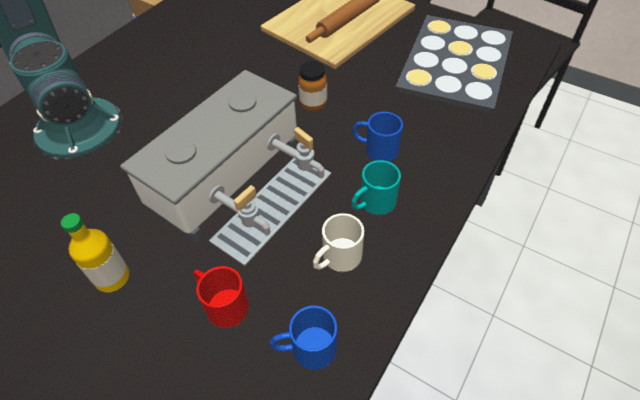

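Top view: the loose tap is the left one at about (285,232), because its bar points roughly along the spout. The other tap is at (371,241), with its bar across the spout. The white mug is at (338,168) and the look-alikes are blue, turquoise and red. I'll confirm this in a crop and measure the bar and spout directions.

```bash
cat > h.py <<'E'
import cv2,numpy as np
from bench import robot
def px2w(cam,uv,z):
    m=robot.camera_model(cam);K=np.array(m["camera_matrix"],float)
    R=cv2.Rodrigues(np.array(m["rvec"],float))[0];t=np.array(m["tvec"],float).ravel()
    d=R.T@np.linalg.solve(K,[*uv,1.]);c=-R.T@t
    return c+d*(z-c[2])/d[2]
E
python3 - <<'E'
from h import *
im=robot.snapshot("top")
cv2.imwrite("pics/crop.png",cv2.resize(im[205:295,250:400],None,fx=5.3,fy=5.3,interpolation=cv2.INTER_CUBIC)[:,:,::-1])
hsv=cv2.cvtColor(im,cv2.COLOR_RGB2HSV)
m=cv2.inRange(hsv,(8,80,120),(28,255,255))
m[:205]=0;m[270:]=0;m[:,:260]=0;m[:,395:]=0
n,l,s,c=cv2.connectedComponentsWithStats(m)
for i in range(1,n):
    if s[i,4]<20: continue
    p=np.argwhere(l==i)[:,::-1].astype(float)
    z=.168 if c[i,0]<330 else .156
    w=np.array([px2w("top",q,z)[:2] for q in p]);e,v=np.linalg.eigh(np.cov(w.T));d=v[:,1]
    print(c[i],s[i],w.mean(0),np.degrees(np.arctan2(d[1],d[0])),np.ptp(w@d),np.ptp(w@v[:,0]))
print(-cv2.Rodrigues(np.array(robot.camera_model("top")["rvec"],float))[0].T@np.array(robot.camera_model("top")["tvec"],float).ravel())
E
```

```text
[283.40559441 232.55944056] [278 222  12  23 143] [0.60257966 0.14430085] 165.42237270927077 0.04658753171879593 0.013556105709706001
[371.32592593 240.35555556] [360 237  24   8 135] [ 0.58950565 -0.03320584] 84.42573836758226 0.04670376002669413 0.01231316174828867
[0.52178252 0.08834017 1.01140369]
```

View pics/crop.png

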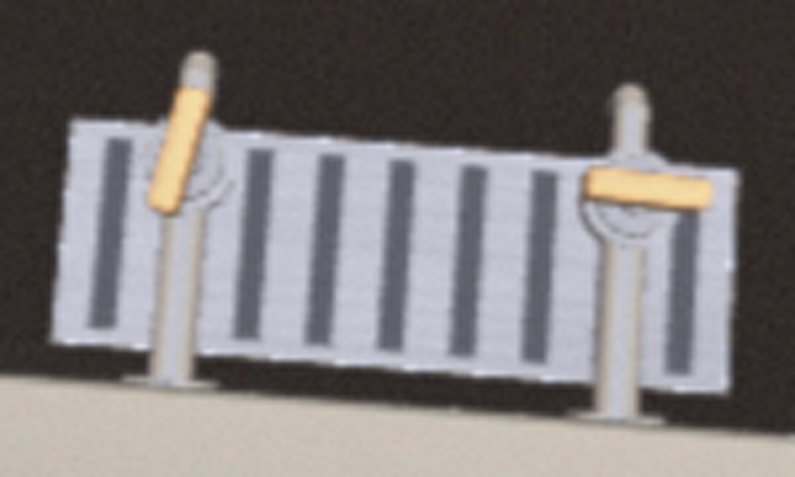

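The crop confirms it. The left tap (bar at about (180,150) in the crop) stands with its bar about 10° off the spout, and the right one is square. The axes are 178 mm apart, against 180 mm given. The spout yaw is about -5°, the bar yaw is 165.4°, and the target is 85°. Moving over it now.

play_rows(translation=[[-0.84,-0.38,0],[-0.84,-0.38,0],[-0.84,-0.38,0],[-0.84,-0.38,0],[-0.84,-0.38,0],[-0.84,-0.38,0],[-0.84,-0.38,0],[-0.84,-0.38,0]], twist=[[0,0,0],[0,0,0],[0,0,0],[0,0,0],[0,0,0],[0,0,0],[0,0,0],[0,0,0]], gripper=[1,1,1,1,1,1,1,1])

```text
time: 1.35
tool_pos: [0.3786, 0.3352, 0.4049]
ee_rot: [3.141, 0.0, 2.859]
wrist_force: [0.0, -0.6, 0.3]
width: 0.0934
finger_force: 0.0
```

play_rows(translation=[[-0.84,-0.38,0],[-0.84,-0.38,0],[-0.84,-0.38,0],[-0.84,-0.38,0],[-0.84,-0.38,0],[-0.84,-0.38,0],[-0.5,-0.2,0],[0,0,0]], twist=[[0,0,0],[0,0,0],[0,0,0],[0,0,0],[0,0,0],[0,0,0],[0,0,-0.28],[0,0,0]], gripper=[0,0,0,0,0,0,0,0])

```text
time: 2.15
tool_pos: [0.5646, 0.1773, 0.4039]
ee_rot: [-3.141, -0.0, 2.883]
wrist_force: [-0.4, 0.3, -0.2]
width: 0.0471
finger_force: 0.0
```

```bash
python3 - <<'E'
from h import *
im=robot.snapshot("wrist");cv2.imwrite("pics/w1.png",im[:,:,::-1])
for n in ("loose_grip","tap_loose"): print(n,[(d['centre'],d['score']) for d in robot.spot_point(n,"wrist")])
hsv=cv2.cvtColor(im,cv2.COLOR_RGB2HSV)
m=cv2.inRange(hsv,(8,80,120),(28,255,255))
n,l,s,c=cv2.connectedComponentsWithStats(m)
for i in range(1,n):
    if s[i,4]<150: continue
    p=np.argwhere(l==i)[:,::-1].astype(float)
    w=np.array([px2w("wrist",q,.168)[:2] for q in p[::5]]);e,v=np.linalg.eigh(np.cov(w.T));d=v[:,1]
    print(c[i],s[i],w.mean(0),np.degrees(np.arctan2(d[1],d[0])),np.ptp(w@d),np.ptp(w@v[:,0]))
o=robot.get_obs();print(o['time'],o['tool_pos'],o['ee_rot'],o['wrist_force'],o['width'])
E
```

```text
loose_grip [([0.6071, 0.145, 0.1493], 0.77)]
tap_loose [([0.6045, 0.147, 0.0013], 0.72)]
[509.37203166  33.56569921] [ 485    0   75   60 1895] [0.47569614 0.32125285] -143.8923332893696 0.04905114254592291 0.02491372714826979
[289.52355072 276.50362319] [279 245  19  68 552] [0.59452444 0.15303112] 163.65199387544314 0.052459482491224674 0.013098063294954332
[ 76.36568214 304.12798875] [ 48 295  59  18 711] [ 0.57660219 -0.00153799] 85.26603810029566 0.04407580452053145 0.013414427315149857
[203.88349515 332.9842233 ] [195 298  25  69 824] [0.62261398 0.07914655] 154.85345393800412 0.05866367001981754 0.014353796010867004
[425.9671932  332.96476306] [411 298  25  69 823] [0.6641742  0.23844523] 176.13802827913486 0.05950271484400693 0.01423123255150982
[347.23693953 394.29576306] [ 184  385  309   15 2431] [0.70281969 0.16917878] 76.62753636576768 0.23596575627118793 0.013700819969054812
2.3 [0.56233914 0.1797278  0.40467491] [ 3.14121669e+00 -7.31908714e-04  2.88685767e+00] [-0.39394334  1.13395678 -0.20607775] 0.046777639633211104
```

View pics/w1.png

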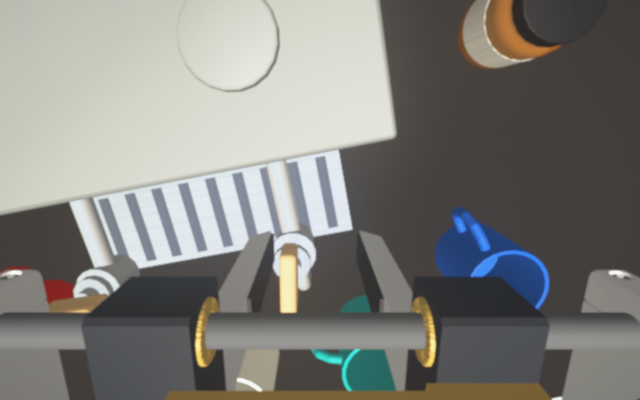

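The wrist view shows the loose bar between the fingers at (290,275), partly hidden by the gripper rod, and the set bar at (76,304). I'll centre over it, drop a little and look again.

play_rows(translation=[[-0.6,-0.29,0],[-0.6,-0.28,0.25],[0,0,0.25],[0,0,0]], twist=[[0,0,0],[0,0,0],[0,0,0],[0,0,0]], gripper=[0,0,0,0])

```text
time: 2.7
tool_pos: [0.6025, 0.146, 0.3826]
ee_rot: [-3.141, -0.004, 2.887]
wrist_force: [0.1, -0.6, -0.4]
width: 0.0468
finger_force: 0.0
```

```bash
python3 - <<'E'
from h import *
im=robot.snapshot("wrist");cv2.imwrite("pics/w2.png",im[:,:,::-1])
print([(d['centre'],d['score']) for d in robot.spot_point("loose_grip","wrist")])
o=robot.get_obs();print(o['time'],o['tool_pos'],o['ee_rot'],o['wrist_force'],o['width'])
R=cv2.Rodrigues(np.array([0,0,0.]))[0]
m=robot.camera_model("wrist");K=np.array(m["camera_matrix"],float)
y=o['ee_rot'][2]; tx=np.array([np.cos(y),np.sin(y),0]);ty=np.array([np.sin(y),-np.cos(y),0])
g=o['tool_pos']-[0,0,.18]
for nm,P in (("grasp",g),("tipL",g+.0235*ty),("tipR",g-.0235*ty)):
  for z in (.168,.2):
    Q=np.array([P[0],P[1],z]);print(nm,z,cv2.projectPoints(Q[None],np.array(m["rvec"],float),np.array(m["tvec"],float),K,None)[0].ravel())
E
```

```text
[]
2.8 [0.60248524 0.14633805 0.38459264] [ 3.14134819e+00 -1.20242968e-03  2.88838863e+00] [0.45905105 0.33799621 0.7630264 ] 0.046971044389887716
grasp 0.168 [314.75544258 236.44191705]
grasp 0.2 [314.71994286 257.52212316]
tipL 0.168 [352.55531219 236.43777375]
tipL 0.2 [359.110493   257.51683057]
tipR 0.168 [276.95426931 236.4460605 ]
tipR 0.2 [270.32759482 257.52741597]
```

View pics/w2.png

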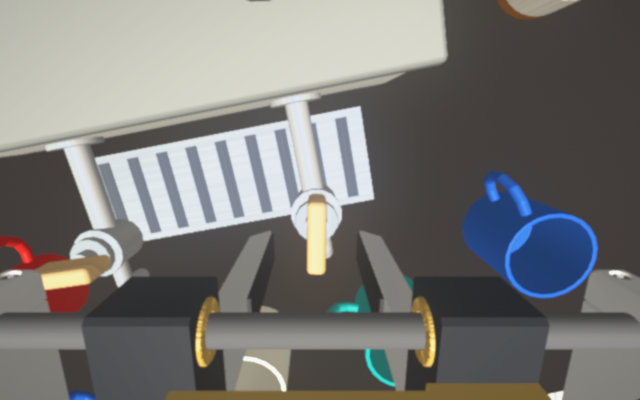

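The bar shows at (316,196–272), and the projected grasp point is (315,236), so it is centred and aligned. Next I descend and grip.

play_rows(translation=[[0,0,0.4],[0,0,0.4],[0,0,0.4],[0,0,0],[0,0,0],[0,0,0],[0,0,0],[0,0,0]], twist=[[0,0,0],[0,0,0],[0,0,0],[0,0,0],[0,0,0],[0,0,0],[0,0,0],[0,0,0]], gripper=[0,0,0,0,-0.8,-0.8,-0.8,-0.8])

```text
time: 3.6
tool_pos: [0.6036, 0.1452, 0.3378]
ee_rot: [3.141, 0.002, 2.887]
wrist_force: [-0.3, -0.5, 0.0]
width: 0.0184
finger_force: 0.0
```

play_rows(translation=[[0,0,0],[0,0,0],[0,0,0],[0,0,0]], twist=[[0,0,0],[0,0,0],[0,0,0],[0,0,0]], gripper=[-1,-1,-1,-1])

```text
time: 4.0
tool_pos: [0.6037, 0.1456, 0.3376]
ee_rot: [3.139, 0.002, 2.887]
wrist_force: [1.7, 3.0, 1.7]
width: 0.0133
finger_force: 30.0
```

play_rows(translation=[[0,0,0.02],[0,0,0.02],[0,0,0.02],[0,0,0.02],[0,0,0.02],[0,0,0.02],[0,0,0.02],[0,0,0.02]], twist=[[0,0,0.6],[0,0,0.6],[0,0,0.6],[0,0,0.6],[0,0,0.6],[0,0,0.6],[0,0,0.6],[0,0,0.6]], gripper=[-1,-1,-1,-1,-1,-1,-1,-1])

```text
time: 4.8
tool_pos: [0.6036, 0.1456, 0.3319]
ee_rot: [3.139, 0.001, 2.405]
wrist_force: [-0.3, 4.1, 7.2]
width: 0.0136
finger_force: 30.0
```

play_rows(translation=[[0,0,0.02],[0,0,0.02],[0,0,0.02],[0,0,0.02],[0,0,0.02],[0,0,0.02],[0,0,0.02],[0,0,0.02]], twist=[[0,0,0.6],[0,0,0.6],[0,0,0.6],[0,0,0.6],[0,0,0.6],[0,0,0.6],[0,0,0.6],[0,0,0.6]], gripper=[-1,-1,-1,-1,-1,-1,-1,-1])

```text
time: 5.6
tool_pos: [0.6034, 0.1455, 0.3275]
ee_rot: [3.138, -0.0, 1.925]
wrist_force: [-3.8, 2.1, 12.3]
width: 0.0134
finger_force: 30.0
```

play_rows(translation=[[0,0,0.015],[0,0,0.015],[0,0,0.015],[0,0,0.015],[0,0,0.01],[0,0,0.01],[0,0,0],[0,0,0]], twist=[[0,0,0.6],[0,0,0.6],[0,0,0.6],[0,0,0.6],[0,0,0.6],[0,0,0.6],[0,0,0.6],[0,0,0.2]], gripper=[-1,-1,-1,-1,-1,-1,-1,-1])

```text
time: 6.4
tool_pos: [0.6032, 0.1455, 0.3254]
ee_rot: [3.138, -0.002, 1.486]
wrist_force: [-3.5, 2.6, 14.9]
width: 0.0134
finger_force: 30.0
```

play_rows(translation=[[0,0,0.03],[0,0,0.03],[0,0,0],[0,0,0]], twist=[[0,0,0],[0,0,0],[0,0,0],[0,0,0]], gripper=[-1,-1,-1,-1])

```text
time: 6.8
tool_pos: [0.603, 0.1455, 0.3253]
ee_rot: [3.136, -0.002, 1.487]
wrist_force: [-6.4, 2.6, 21.9]
width: 0.0135
finger_force: 30.1
```

It has hit a firm stop: 22 N with no further descent, after 12.3 mm in total. I'll ease off, open and retreat upwards.

play_rows(translation=[[0,0,-0.05],[0,0,0],[0,0,0],[0,0,0],[0,0,0],[0,0,0],[0,0,0],[0,0,0]], twist=[[0,0,0],[0,0,0],[0,0,0],[0,0,0],[0,0,0],[0,0,0],[0,0,0],[0,0,0]], gripper=[-1,-0.2,-0.2,-0.2,-0.2,-0.2,-0.2,-0.2])

```text
time: 7.6
tool_pos: [0.6035, 0.1451, 0.32]
ee_rot: [-3.141, 0.0, 1.487]
wrist_force: [0.5, 0.6, -0.6]
width: 0.0378
finger_force: 0.0
```

play_rows(translation=[[0,0,-0.4],[0,0,-0.8],[0,0,-0.8],[0,0,-0.8],[0,0,-0.8],[0,0,-0.4],[0,0,0],[0,0,0]], twist=[[0,0,0],[0,0,0],[0,0,0],[0,0,0],[0,0,0],[0,0,0],[0,0,0],[0,0,0]], gripper=[-0.2,-0.2,-0.2,-0.2,-0.2,-0.2,-0.2,-0.2])

```text
time: 8.4
tool_pos: [0.6035, 0.1451, 0.4798]
ee_rot: [-3.141, 0.0, 1.487]
wrist_force: [0.3, -0.8, -0.6]
width: 0.0374
finger_force: 0.0
```

```bash
python3 - <<'E'
from h import *
a=robot.snapshot("scene")[60:300,120:440];b=robot.snapshot("wrist")
o=robot.get_obs();print(o['time'],o['tool_pos'],o['ee_rot'],o['wrist_force'],o['width'])
cv2.imwrite("pics/e1.png",cv2.resize(a,None,fx=2.4,fy=2.4)[:,:,::-1]);cv2.imwrite("pics/e2.png",b[:,:,::-1])
for c in("scene","wrist"):
  for n in ("loose_grip","set_bar_end"): print(c,n,[(d['centre'],d['score']) for d in robot.spot_point(n,c)])
E
```

```text
8.5 [0.60359185 0.14509777 0.47806804] [-3.13814094e+00  7.51869040e-04  1.48673356e+00] [-0.24435427  0.56077978 -0.78469483] 0.037436392473381576
scene loose_grip [([0.6029, 0.1447, 0.1457], 0.59)]
scene set_bar_end [([0.5892, -0.0571, 0.15], 0.62)]
wrist loose_grip [([0.6053, 0.1441, 0.1405], 0.69)]
wrist set_bar_end [([0.5903, -0.0559, 0.1496], 0.57)]
```

View pics/e1.png

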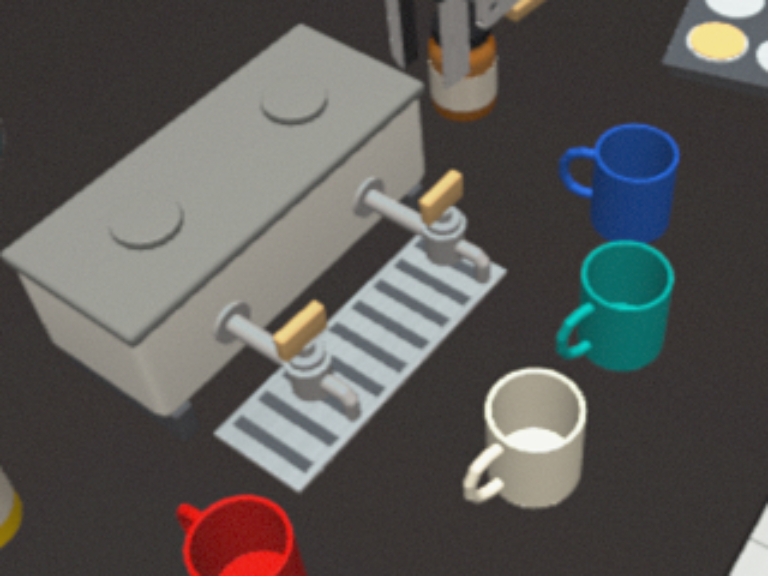

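View pics/e2.png

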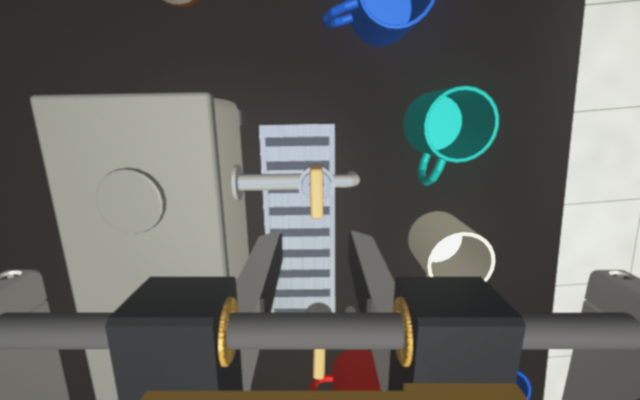

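In the scene crop, the loose tap's bar (440,197) now sits like the other one (302,330), and the mug has not moved. In the wrist view, the bar (316,192) is square across the spout and the gripper is clear. Handing in.

```bash
python3 -c "
from bench import robot
print(robot.close_job())"
```

```text
the job is handed in; nothing more can be done
None
```

The job is handed in, with no verdict shown yet: the loose plug was pressed about 12 mm down to a firm stop while its handle was turned square across the spout. It was then released, and the other tap and the mug look unmoved in the last pictures.

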